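# Crank the model clamp shut

### The arm

A 6-joint arm with a two-finger parallel gripper is mounted at the origin on a cart in front of the work surface, level with it; the furniture and walls round the work are solid. World frame = base frame: x ahead of the robot, y to its left, z up, the work surface at z = 0. Lengths are in m, angles in degrees, forces in N, time in s.
With the tool pointing down it reaches from about 0.3 to 0.75 m from the base axis. Payload 8.5 kg.
Tool frame: the origin (TCP) lies between the finger pads; the fingertips stand 19 mm ahead of it and the grasp point (between the pads) is the TCP; z points along the fingers, y is the line along which they close (so a half turn about z gives the same grasp; the last joint's range is limited). The gripper opens to 85 mm and grips with 20 to 120 N. Pads are 22 mm wide; open, the fingers measure 114 mm over their backs; the gripper's body (76 mm by 85 mm) begins 54 mm behind the grasp point. The pads swing forward as they close: fully open they stand 13 mm farther back than shut.
Start: joints at [-80.632, 21.807, 74.336, -0, 83.858, -12.336], TCP at [0.203, -0.511, 0.216] pointing down, gripper open.
Joint ranges: [-178.18, 178.18], [-50.72, 133.34], [12.68, 142.11], [-81.47, 261.47], [9.98, 163.14], [-165.26, 165.26]. Speed limits (degrees/s): [136.94, 136.94, 180, 180, 180, 180].

### API

Orientations are given as a 3x3 rotation matrix whose columns are the frame's x, y, z axes.
In Python, from rig import env, optics gives the robot as it stands.
- The arm moves only by the tool arm_command, never from a script. Its argument "commands" is one flat list of numbers, 7 for each row, row after row: the closure, from -1 (fully open) to 1 (shut), so that 0 is half open, then the shift along the tool's x, y, z as a fraction of full scale, then the turn, a rotation vector about the tool's x, y, z as a fraction of full scale. A call has 1 to 12 rows; each row is the pose to reach, as a shift and turn from the pose commanded when the call began, along the tool's axes at that moment; what a row does not reach only later rows make up. Full scale, the value 1, is 500 mm for a shift and 120 degrees for a turn. A row lasts 1/12 s, in which the tool goes at most 41.7 mm and 7.16 degrees, less where a joint would pass 70% of its speed; a pose out of reach is approached as far as the arm can. A call with a number of a shift or a turn outside -1 to 1 is refused whole. A call with a gripper value outside its range is refused whole. The fingers move at their own pace and stop on an object; "newtons" is the grip in N (left out, the last holds). Time passes only in rows, so rows that repeat a pose let the fingers close. It gives the time, the measured TCP pose, the force, the opening and the grip force at its end, in the units of the state.
- env.observe(): the state, without advancing time (a new reading comes with each control period).
- optics.get_image(name): name is "side" or "top" or "wrist"; returns a dict with "image" (400x640x3 uint8, red, green, blue), "intrinsics" (3x3 intrinsics, pixels), "origin" and "orientation" of the camera in the world; the wrist camera has in their place "tool_from_camera" (4x4, takes a point from camera to tool coordinates, whose origin is the TCP and whose axes are the flange's). Camera axes: x right, y down, z forward; pixel columns grow to the right and rows downward; lengths in m; the calibration is good to about 2 mm. A picture is of the moment at which its call begins: read the wrist's pose just before it. There is no depth.
- env.close_job(): hands the job in; it is judged then, once.
The state is a dict: "time_s": time; "q": joint angles; "qvel": joint speeds; "joint_efforts": joint torques, N m; "position": TCP position; "tool_rot": TCP orientation; "ft_force": force on the tool from outside, world axes, zero at the start; "wrist_torque": the same for the moment, N m; "grip_width": finger opening in m; "gripper_force": force on a finger pad.
Only numpy, scipy, OpenCV 4.12 (cv2) and the standard library are available. Lean on these libraries where they do the work, as an engineer would, in place of code of your own. Each camera call takes 0.05 s, during which the arm holds its last target. There are 200 camera calls.

### The job

Fit the loose crank fully home on the square shaft of the model clamp, then wind it clockwise through as many turns as it takes until the plaster model is held firmly against the end stop, with the sprung pad pressed in about half-way and no further. Go gently: neither force the crank down nor crush the model, and work the clamp only by its crank, without touching the model or the slide. Let go, leaving the crank seated on the shaft; leave the bowl, the bottle and the glass dish where they are.

Things in the scene. Friction and masses are not known exactly. Their poses are not given: they have to be found in the camera images.
- rig: model clamp fixed to the desk; origin on the desk under the shaft axis, z up. Blue housing round the shaft 50 x 60 mm, 54 high. Beyond it (+x side, x = 20 to 125 mm) a slide bed 270 mm long in y, floor 12 mm high. An aluminium carriage (42 mm high) at its -y end is driven to +y by the shaft, 9 mm per rad (57 mm a turn). Touching the clamp with the fingers counts as working it by hand (over 4 N)
- bed (a point): middle of the bed floor, axes as the clamp's. The carriage's +y face bears a rubber-faced pad on springs: preloaded, it yields from 16 N, 2 N per mm, bottoms at 9 mm; half-way is 4.5 mm, 25 N, about 0.5 rad of shaft turn after it starts to yield. At the +y end is an end stop, at a place that varies by 20 mm and is not measured. The model lies loose between them; the pad pushes it along until it meets the stop
- shaft (a joint): turn of the square shaft, rad; grows clockwise seen from above, which closes the clamp; starts between 0 and 0.8. The model meets the stop 1.2 to 1.9 turns after the start: felt as a rising load. Running free takes about 0.32 N m (6 N at the crank's grip); when the pad begins to yield 0.14 N m (3 N) more, half-way 0.22 N m (4.5 N) more. Friction holds the clamp when the crank is let go
- shaft_top (a point): centre of the top of the upright steel square shaft, 84 mm above the desk. 14 mm square, stands 30 mm out of the housing, topmost 2 mm stepped in as a lead. Its x and y axes are normal to the flats and turn with the shaft; z up
- crank: loose dark steel crank, 0.3 kg, standing on its hub on the desk; origin at the centre of the hub's underside, z up, x along the arm towards the red grip. In the underside a square socket 15.5 mm wide (sides along x and y), 20 mm deep, closed above: it fits the shaft in four ways, with about 0.1 rad of play. Fully home, the socket's roof rests on the shaft's top: underside 64 mm above the desk
- crank_hub (a point): centre of the crank's hub, 17 mm above its underside; axes as the crank's. Hub 28 x 28 mm (sides along x and y), 34 mm high; may be gripped across its y sides, fingers either side of the arm, which is flush with the hub's top, 16 mm wide in y, 8 mm high. Opposite the arm a round balance weight reaches out to 39 mm
- crank_socket (a point): centre of the socket's roof, 20 mm above the hub's underside; meets shaft_top when the crank is home
- crank_knob (a point): middle of the crank's red upright grip, 50 mm from the hub's axis along x and 54 mm above the hub's underside. The grip is 22 mm thick, reaches from 37 to 70 mm above the hub's underside and spins freely on its pin, so it can be held in a fixed attitude while it is led round the circle
- model: white-beige plaster dental arch model, 54 x 68 x 35 mm (x, y, z), lying on the bed with its 68 mm along the slide; origin at the centre of its underside
- bowl: small steel bowl, 95 mm wide, 47 high, bystander; origin under its centre
- bottle: brown bottle with black cap, 42 mm wide, 95 high, bystander; origin under its centre
- dish: small glass dish, 38 mm wide, 27 high, bystander; origin under its centre
Things that resemble listed ones, but are neither listed nor needed, are in the scene too. What is shaped like the model but green is not meant.

How it is judged:
By the outcome, as a careful person would: the job done as asked, in the order asked, and still so for the second after the job is handed in, with the robot touching nothing.
It also fails if it takes over 72 s, if anything falls off the work surface, if the arm or the gripper's body presses on something with over 40 N, if the wrist force passes 120 N, or if a joint passes its speed limit or range.

## Working session

There is one attempt and no reset: what is moved stays moved. The work goes in short steps, Python scripts to look and compute and a tool call to move; the robot and the scene stay as the last step left them, time stands still between calls to the robot, and variables do not carry over. Pictures are saved under pics/ and viewed, at most 10 in all, crops included, and the job is handed in when it is done.

Besides the shell and the picture viewer there is one more tool, called after ">>>" as name(argument=value, ...), one argument or row to a line, values as JSON. arm_command: Moves the arm, as the interface text tells. Shift numbers are shares of 500 mm and turn numbers shares of 120 degrees, none past 1 either way. Its arguments: {"type":"object","properties":{"commands":{"type":"array","items":{"type":"number"}},"newtons":{"type":"number"}},"required":["commands"]}

```bash
ls; mkdir -p pics; python3 - <<'E'
from rig import env, optics
import cv2, numpy as np, pickle
for n in("top","side"):
    d=optics.get_image(n); pickle.dump(d,open(f"pics/{n}0.pkl","wb"))
    cv2.imwrite(f"pics/{n}0.png",d["image"][:,:,::-1])
    print(n,d["intrinsics"],d["origin"],d["orientation"])
s=env.observe();print(s)
E
```

```text
pics
top [[465.65467417   0.         323.7016879 ]
 [  0.         465.65467417 195.07310288]
 [  0.           0.           1.        ]] [ 0.39289581 -0.00179205  1.10997077] [[ 0.01249241 -0.99152792  0.1292916 ]
 [-0.99959183 -0.01570583 -0.0238643 ]
 [ 0.02569275 -0.1289407  -0.99131941]]
side [[408.31039928   0.         318.11040221]
 [  0.         408.31039928 190.92065374]
 [  0.           0.           1.        ]] [0.38692276 0.76755788 0.48756803] [[-0.98132448 -0.10127087  0.16354351]
 [-0.19165379  0.44196604 -0.87631892]
 [ 0.0164649  -0.89129694 -0.45312104]]
{'time_s': 0.1, 'q': array([-8.06326326e+01,  2.18375044e+01,  7.43796417e+01, -8.95507323e-04,
        8.38572217e+01, -1.23363052e+01]), 'qvel': array([-0.00419444, -0.19132336, -0.08834585,  0.05990719,  0.01697786,
       -0.07708356]), 'joint_efforts': array([ 3.76130178e-03, -4.49223340e+01, -2.31655025e+01, -1.37733946e-04,
        3.65080014e-03,  1.93237128e-06]), 'position': array([ 0.20333595, -0.5107314 ,  0.21577454]), 'tool_rot': array([[ 9.29108277e-01,  3.69807732e-01, -2.26594253e-04],
       [ 3.69807709e-01, -9.29107435e-01,  1.27812517e-03],
       [ 2.62130166e-04, -1.27131298e-03, -9.99999158e-01]]), 'ft_force': array([ 0.04670109, -0.08838267,  0.11286632]), 'wrist_torque': array([-0.03982091,  0.00936954, -0.00680693]), 'gripper_force': 0.0, 'grip_width': 0.08530979767799363}
```

View pics/top0.png

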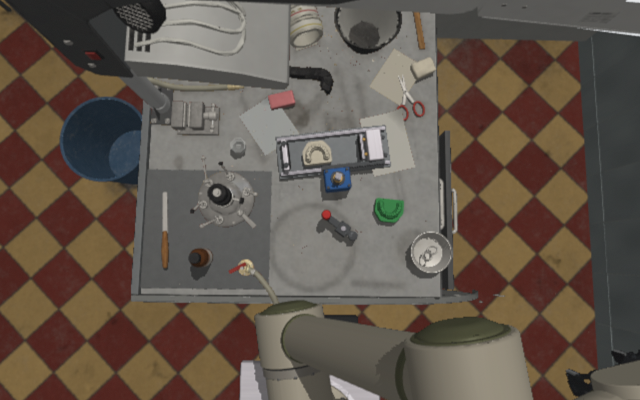

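View pics/side0.png

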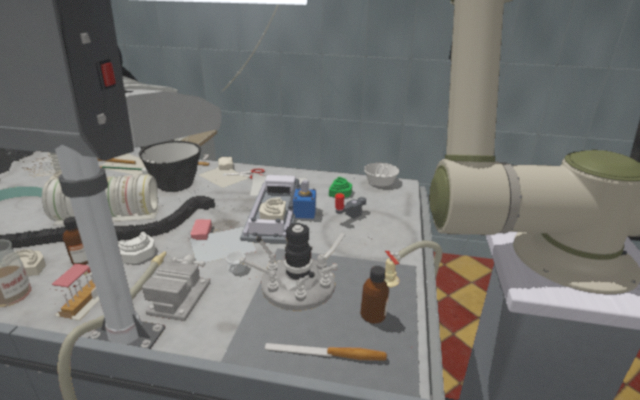

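```bash
cat > h.py <<'E'
import numpy as np, pickle
def ld(n): return pickle.load(open(f"pics/{n}.pkl","rb"))
def ray(d,u,v,z):
    r=d["orientation"]@np.linalg.solve(d["intrinsics"],[u,v,1]); o=d["origin"]
    return o+r*(z-o[2])/r[2]
def proj(d,p):
    c=d["intrinsics"]@(d["orientation"].T@(np.asarray(p)-d["origin"])); return c[:2]/c[2]
E
python3 - <<'E'
import cv2,numpy as np
a=cv2.imread("pics/top0.png")[120:250,270:400]; b=cv2.imread("pics/side0.png")[170:250,290:380]
a=cv2.resize(a,None,fx=4.5,fy=4.5,interpolation=cv2.INTER_CUBIC); 
cv2.imwrite("pics/topc.png",a)
E
```

```text
(no output)
```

View pics/topc.png

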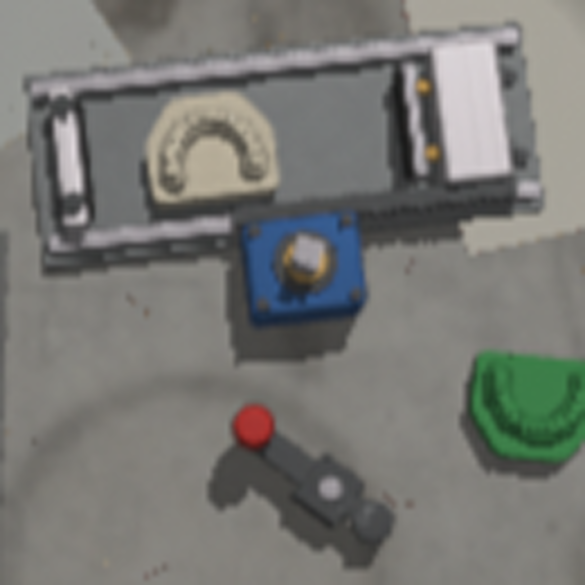

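```bash
python3 - <<'E'
from h import *
d=ld("top0")
sh=ray(d,338.4,175.1,.084); hub=ray(d,343.3,228.4,.034); kn=ray(d,326.4,214.2,.070)
print("shaft",sh,"hub",hub,"knob",kn,np.linalg.norm(kn[:2]-hub[:2]),np.degrees(np.arctan2(*(kn-hub)[1::-1])))
P=lambda x,y,z:ray(d,270+x/4.5,120+y/4.5,z)
# bed rails corners direction
a,b=P(30,80,.02),P(518,30,.02);print("bed",a,b,np.linalg.norm(a-b),np.degrees(np.arctan2(*(a-b)[1::-1])))
# housing top corners z .054
c=[P(*q,.054) for q in((243,222),(352,212),(366,303),(253,318))];print("housing",np.round(c,4),np.mean(c,0))
s=ld("side0");print(proj(s,kn),proj(s,hub),proj(s,sh))
E
```

```text
shaft [ 0.57227813 -0.05881292  0.084     ] hub [ 0.45625453 -0.07398392  0.034     ] knob [ 0.48540223 -0.03341668  0.07      ] 0.04995287265482119 54.30261938883209
bed [0.6715374  0.08628755 0.02      ] [ 0.70402831 -0.17432298  0.02      ] 0.26262808486552963 97.1065276723355
housing [[ 0.5904 -0.0272  0.054 ]
 [ 0.5966 -0.083   0.054 ]
 [ 0.5495 -0.0904  0.054 ]
 [ 0.5409 -0.0329  0.054 ]] [ 0.56936993 -0.05837062  0.054     ]
[340.61111773 194.61139591] [354.81172423 201.74950423] [304.97198536 180.33548725]
```

```bash
cat >> h.py <<'E'
from scipy.spatial.transform import Rotation as Rn
def down(yx):  # tool pointing down, tool x at world angle yx deg
    c,s=np.cos(np.radians(yx)),np.sin(np.radians(yx)); return np.array([[c,s,0],[s,-c,0],[0,0,-1.]])
def rel(p,R,p0,R0):
    return np.round(np.r_[R0.T@(np.asarray(p)-p0)/.5, Rn.from_matrix(R0.T@R).as_rotvec(degrees=True)/120],4)
E
python3 - <<'E'
from h import *
from rig import env
s=env.observe();print(rel([.49,-.09,.27],down(54.3),s["position"],s["tool_rot"]))
E
```

```text
[ 8.439e-01 -5.699e-01 -1.075e-01 -6.000e-04 -3.000e-04 -2.716e-01]
```

>>> arm_command(
  commands=[-1, 0.844, -0.57, -0.107, -0.0006, -0.0003, -0.2716, -1, 0.844, -0.57, -0.107, -0.0006, -0.0003, -0.2716, -1, 0.844, -0.57, -0.107, -0.0006, -0.0003, -0.2716, -1, 0.844, -0.57, -0.107, -0.0006, -0.0003, -0.2716, -1, 0.844, -0.57, -0.107, -0.0006, -0.0003, -0.2716, -1, 0.844, -0.57, -0.107, -0.0006, -0.0003, -0.2716, -1, 0.844, -0.57, -0.107, -0.0006, -0.0003, -0.2716, -1, 0.844, -0.57, -0.107, -0.0006, -0.0003, -0.2716, -1, 0.844, -0.57, -0.107, -0.0006, -0.0003, -0.2716, -1, 0.844, -0.57, -0.107, -0.0006, -0.0003, -0.2716, -1, 0.844, -0.57, -0.107, -0.0006, -0.0003, -0.2716, -1, 0.844, -0.57, -0.107, -0.0006, -0.0003, -0.2716],
)

```text
time_s: 1.1
position: [0.484, -0.0979, 0.2687]
tool_rot: [[0.584, 0.812, -0.0], [0.812, -0.584, -0.001], [-0.001, 0.001, -1.0]]
ft_force: [0.3, 0.1, -0.6]
grip_width: 0.0855
gripper_force: 0.0
```

>>> arm_command(
  commands=[-1, 0, 0, 0, 0, 0, 0, -1, 0, 0, 0, 0, 0, 0],
)

```text
time_s: 1.27
position: [0.4839, -0.0983, 0.2683]
tool_rot: [[0.58, 0.814, -0.0], [0.814, -0.58, -0.001], [-0.001, 0.0, -1.0]]
ft_force: [-0.1, -0.8, -0.3]
grip_width: 0.0855
gripper_force: 0.0
```

```bash
cat >> h.py <<'E'
def wrist(n):
    from rig import env,optics
    import cv2
    s=env.observe(); d=optics.get_image("wrist"); T=d["tool_from_camera"]
    d["origin"]=s["position"]+s["tool_rot"]@T[:3,3]; d["orientation"]=s["tool_rot"]@T[:3,:3]; d["state"]=s
    pickle.dump(d,open(f"pics/{n}.pkl","wb")); cv2.imwrite(f"pics/{n}.png",d["image"][:,:,::-1])
    return s,d
E
python3 - <<'E'
from h import *
s,d=wrist("w1");print(s["time_s"],s["position"],s["tool_rot"],s["q"],d["intrinsics"],d["tool_from_camera"])
E
```

```text
1.2667 [ 0.48388855 -0.09831892  0.26826818] [[ 5.80314404e-01  8.14392487e-01 -2.62226878e-04]
 [ 8.14391718e-01 -5.80314250e-01 -1.22505420e-03]
 [-1.14984893e-03  4.97361199e-04 -9.99999215e-01]] [-2.52118760e+01  1.41163899e+01  7.70653383e+01 -6.99192461e-02
  8.88019672e+01  1.02622457e+01] [[306.44920109   0.         320.4793248 ]
 [  0.         306.44920109 198.47662508]
 [  0.           0.           1.        ]] [[-2.73143079e-04 -9.53022575e-01 -3.02899153e-01  7.74361734e-02]
 [ 9.99999945e-01 -2.02567716e-04 -2.64416248e-04  7.85422370e-04]
 [ 1.90637064e-04 -3.02899208e-01  9.53022577e-01 -1.57588732e-01]
 [ 0.00000000e+00  0.00000000e+00  0.00000000e+00  1.00000000e+00]]
```

View pics/w1.png

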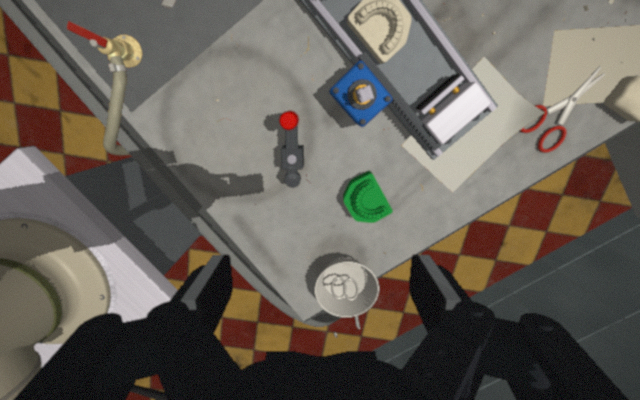

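```bash
python3 - <<'E'
import cv2
a=cv2.imread("pics/w1.png")[50:200,260:400]
cv2.imwrite("pics/w1c.png",cv2.resize(a,None,fx=4,fy=4,interpolation=cv2.INTER_CUBIC))
E
```

```text
(no output)
```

View pics/w1c.png

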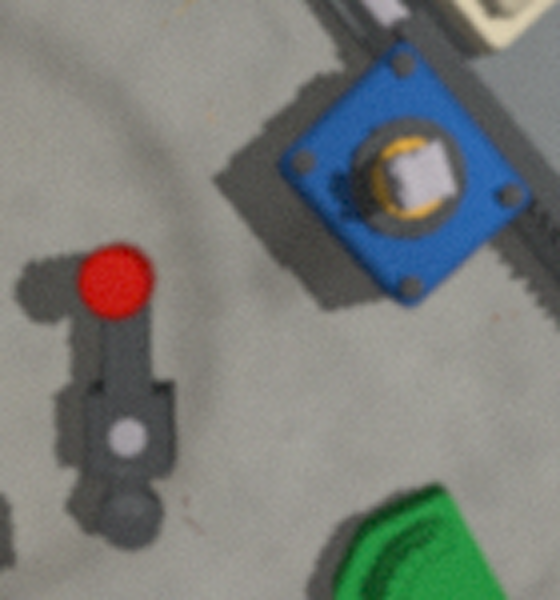

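```bash
python3 - <<'E'
from h import *
d=ld("w1");P=lambda x,y,z:ray(d,260+x/4,50+y/4,z)
hub=P(127,437,.034);kn=P(116,282,.07);sh=P(423,174,.084)
print(hub,kn,sh,np.linalg.norm((kn-hub)[:2]),np.degrees(np.arctan2(*(kn-hub)[1::-1])))
C=[P(*q,.084) for q in((388,156),(440,142),(458,188),(404,208))]
for i in range(4):
    e=C[(i+1)%4]-C[i];print(np.linalg.norm(e),np.degrees(np.arctan2(e[1],e[0]))%90)
c=[P(*q,.054) for q in((405,40),(530,195),(410,305),(280,162))];print(np.mean(c,0))
for i in range(4):
    e=c[(i+1)%4]-c[i];print(np.linalg.norm(e),np.degrees(np.arctan2(e[1],e[0]))%90)
E
```

```text
[ 0.45769223 -0.07264894  0.034     ] [ 0.48835912 -0.03230403  0.07      ] [ 0.57268982 -0.05742927  0.084     ] 0.050677113259208574 52.76088109003225
0.013927859550576823 68.87324358988371
0.012615807175498515 79.48723479345054
0.01496931403666771 74.2270006010516
0.013862319051080683 74.45183621333673
[ 0.57209781 -0.05742689  0.054     ]
0.05571569882964148 7.112526078737417
0.04549290738396982 7.419608418438969
0.05574180787829566 8.724808270645383
0.04706121184711266 7.40445470892447
```

```bash
python3 - <<'E'
from h import *
s=ld("w1")["state"];print(rel([.4572,-.0733,.10],down(53.7),s["position"],s["tool_rot"]))
E
```

```text
[ 1.020e-02 -7.270e-02  3.365e-01  2.000e-04  5.000e-04  6.900e-03]
```

>>> arm_command(
  commands=[-1, 0.01, -0.073, 0.1, 0, 0, 0.007, -1, 0.01, -0.073, 0.2, 0, 0, 0.007, -1, 0.01, -0.073, 0.27, 0, 0, 0.007, -1, 0.01, -0.073, 0.336, 0, 0, 0.007, -1, 0.01, -0.073, 0.336, 0, 0, 0.007, -1, 0.01, -0.073, 0.336, 0, 0, 0.007, -1, 0.01, -0.073, 0.336, 0, 0, 0.007, -1, 0.01, -0.073, 0.336, 0, 0, 0.007],
)

```text
time_s: 1.98
position: [0.4572, -0.076, 0.1018]
tool_rot: [[0.597, 0.803, 0.002], [0.803, -0.597, -0.002], [-0.0, 0.003, -1.0]]
ft_force: [0.1, 0.7, 0.7]
grip_width: 0.0857
gripper_force: 0.0
```

```bash
python3 - <<'E'
from h import *
import cv2
s,d=wrist("w2");print(s["time_s"],s["position"],s["ft_force"]);print(rel([.4572,-.0733,.024],down(53.7),s["position"],s["tool_rot"]))
print(proj(d,[.4572,-.0733,.034]),proj(d,[.5725,-.058,.084]),proj(d,[.488,-.0325,.07]))
E
```

```text
1.9833 [ 0.45724211 -0.07604451  0.10176459] [0.12424744 0.695369   0.66440019]
[ 0.0044 -0.0039  0.1555  0.0016  0.0002 -0.0027]
[317.09104418 202.92678864] [470.25613117  89.76971393] [316.9753899  142.42396076]
```

View pics/w2.png

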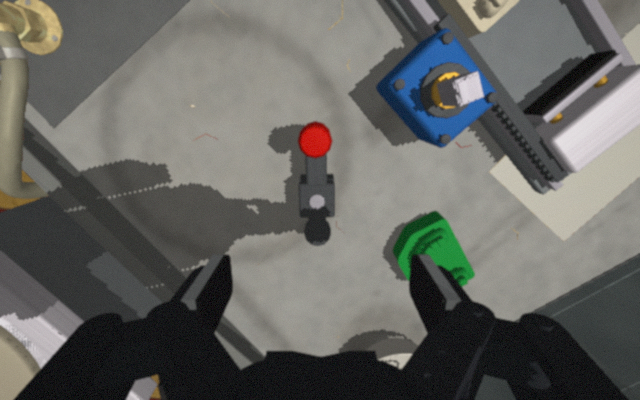

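```bash
python3 - <<'E'
from h import *
d=ld("w2")
hub=ray(d,317,202,.034);kn=ray(d,315.3,140,.07);sh=ray(d,467.3,87,.084)
print(hub,kn,sh,sh-hub,np.linalg.norm((kn-hub)[:2]),np.degrees(np.arctan2(*(kn-hub)[1::-1])))
import cv2
a=d["image"][60:120,430:500,::-1]
cv2.imwrite("pics/w2c.png",cv2.resize(a,None,fx=8,fy=8,interpolation=cv2.INTER_CUBIC))
E
```

```text
[ 0.45759712 -0.0726522   0.034     ] [ 0.48805956 -0.03071281  0.07      ] [ 0.57189207 -0.05579414  0.084     ] [0.11429495 0.01685806 0.05      ] 0.0518350548513538 54.00742755854892
```

View pics/w2c.png

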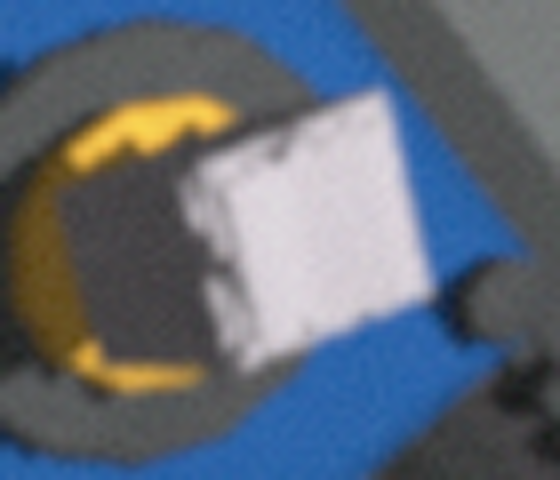

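```bash
python3 - <<'E'
from h import *
d=ld("w2");C=[ray(d,430+x/8-.44,60+y/8-.44,.084) for x,y in((232,158),(388,93),(433,292),(260,362))]
print(np.mean(C,0))
for i in range(4):
    e=C[(i+1)%4]-C[i];print(np.linalg.norm(e),np.degrees(np.arctan2(e[1],e[0]))%90)
E
```

```text
[ 0.57306826 -0.05730456  0.084     ]
0.010613920148427054 75.68195557969835
0.013498467550622643 75.19111096026784
0.012025394196424696 75.58122525922599
0.013563074118659936 69.21720165694445
```

```bash
python3 - <<'E'
from h import *
s=ld("w2")["state"];print(rel([.4576,-.0728,.024],down(53.8),s["position"],s["tool_rot"]))
E
```

```text
[ 0.0057 -0.0038  0.1555  0.0016  0.0002 -0.0035]
```

>>> arm_command(
  commands=[-1, 0.006, -0.004, 0.05, 0, 0, -0.003, -1, 0.006, -0.004, 0.1, 0, 0, -0.003, -1, 0.006, -0.004, 0.13, 0, 0, -0.003, -1, 0.006, -0.004, 0.15, 0, 0, -0.003, -1, 0.006, -0.004, 0.1555, 0, 0, -0.003, -1, 0.006, -0.004, 0.1555, 0, 0, -0.003, -1, 0.006, -0.004, 0.1555, 0, 0, -0.003, -1, 0.006, -0.004, 0.1555, 0, 0, -0.003],
)

```text
time_s: 2.7
position: [0.4575, -0.0717, 0.0238]
tool_rot: [[0.59, 0.807, 0.002], [0.807, -0.59, -0.002], [-0.0, 0.003, -1.0]]
ft_force: [-0.6, -0.2, -0.2]
grip_width: 0.0858
gripper_force: 0.0
```

>>> arm_command(
  commands=[0, 0, 0, 0, 0, 0, 0, 0, 0, 0, 0, 0, 0, 0, 0.5, 0, 0, 0, 0, 0, 0, 0.6, 0, 0, 0, 0, 0, 0, 1, 0, 0, 0, 0, 0, 0, 1, 0, 0, 0, 0, 0, 0, 1, 0, 0, 0, 0, 0, 0, 1, 0, 0, 0, 0, 0, 0, 1, 0, 0, 0, 0, 0, 0],
  newtons=40,
)

```text
time_s: 3.45
position: [0.4569, -0.0714, 0.0228]
tool_rot: [[0.59, 0.807, 0.0], [0.807, -0.59, -0.001], [-0.001, 0.001, -1.0]]
ft_force: [1.3, 0.3, -0.6]
grip_width: -0.0001
gripper_force: 0.0
```

```bash
python3 - <<'E'
from h import *
s,d=wrist("w3");print(s["time_s"],s["position"],s["tool_rot"],s["q"],s["ft_force"],s["grip_width"],s["gripper_force"])
import cv2
print(proj(d,s["position"]))
E
```

```text
3.45 [ 0.4568671  -0.07139937  0.0227612 ] [[ 5.90406820e-01  8.07105772e-01  2.44170132e-04]
 [ 8.07105250e-01 -5.90406028e-01 -1.35549801e-03]
 [-9.49870750e-04  9.97366266e-04 -9.99999052e-01]] [-2.35627796e+01  2.79768410e+01  1.03400384e+02 -8.74772347e-02
  4.85789378e+01  1.26809436e+01] [ 1.26361804  0.33646754 -0.61009431] -0.00012162873014035277 0.0
[319.18072555 244.49245989]
```

View pics/w3.png

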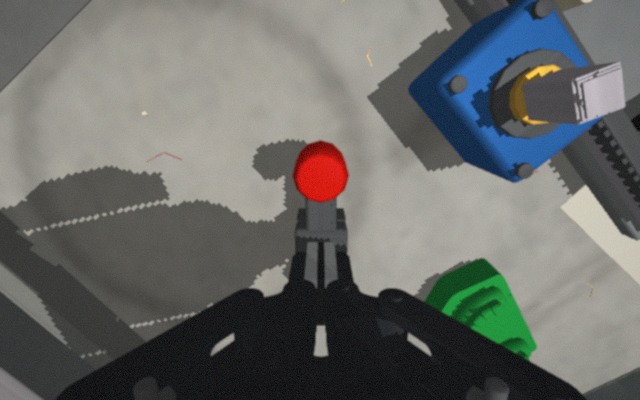

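```bash
python3 - <<'E'
from h import *
d=ld("w3")
s=d["state"]
for z in(.07,.107): 
    k=ray(d,320.5,158 if z==.07 else 158,z);print(z,k,s["tool_rot"].T@(k-s["position"]))
print("hub corners",[s["tool_rot"].T@(ray(d,u,v,.034)-s["position"]) for u,v in((297,209),(345,209),(297,238),(345,238))])
print(proj(d,[.488,-.0325,.07]),proj(d,[.4576,-.0727,.034]))
for t in ([0,0,.019],[0,0,0],[0.011,.0,.019]): print(t,proj(d,s["position"]+s["tool_rot"]@t))
from rig import optics; import cv2
for n in("top","side"):
    e=optics.get_image(n);pickle.dump(e,open(f"pics/{n}1.pkl","wb"));cv2.imwrite(f"pics/{n}1.png",e["image"][:,:,::-1])
E
```

```text
0.07 [ 0.49159178 -0.0251512   0.07      ] [ 0.05778396  0.00076841 -0.04729297]
0.107 [ 0.49548294 -0.01978045  0.107     ] [ 0.06438094  0.00077497 -0.08429927]
hub corners [array([ 0.02535186, -0.01114783, -0.01127401]), array([ 0.02533827,  0.01316689, -0.01124975]), array([ 0.00927293, -0.01152648, -0.01125912]), array([ 0.00925671,  0.01355345, -0.01123409])]
[324.39246102 179.58000541] [321.66807452 254.9773203 ]
[0, 0, 0.019] [319.30931902 230.94948675]
[0, 0, 0] [319.18072555 244.49245989]
[0.011, 0.0, 0.019] [319.28373802 214.47356368]
```

```bash
python3 - <<'E'
import cv2,numpy as np
a=cv2.imread("pics/w3.png")[195:300,275:365]; b=cv2.imread("pics/side1.png")[150:225,310:388];c=cv2.imread("pics/top1.png")[195:245,305:383]
r=lambda x,f:cv2.resize(x,None,fx=f,fy=f,interpolation=cv2.INTER_CUBIC)
L=r(a,5);R=np.vstack([r(b,4),r(c,4)]);H=max(L.shape[0],R.shape[0])
p=lambda x:np.pad(x,((0,H-x.shape[0]),(0,0),(0,0)))
o=np.hstack([p(L),p(R)]);print(o.shape);cv2.imwrite("pics/cmp.png",o)
E
```

```text
(525, 762, 3)
```

View pics/cmp.png

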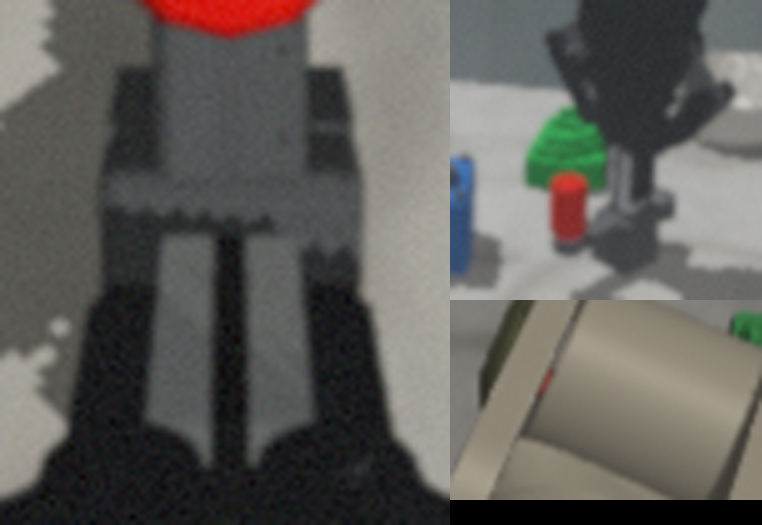

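>>> arm_command(
  commands=[0, 0, 0, 0, 0, 0, 0, 0, 0, 0, 0, 0, 0, 0, 0, 0, 0, 0, 0, 0, 0, 0, 0, 0, 0, 0, 0, 0, 0, 0, 0, 0, 0, 0, 0],
  newtons=20,
)

```text
time_s: 4.02
position: [0.4569, -0.0714, 0.0228]
tool_rot: [[0.59, 0.807, 0.0], [0.807, -0.59, -0.001], [-0.001, 0.001, -1.0]]
ft_force: [-0.7, 0.5, -0.2]
grip_width: 0.0429
gripper_force: 0.0
```

>>> arm_command(
  commands=[0.3, 0, 0, 0, 0, 0, 0, 0.3, 0, 0, 0, 0, 0, 0],
)

```text
time_s: 4.18
position: [0.4569, -0.0714, 0.0228]
tool_rot: [[0.59, 0.807, 0.0], [0.807, -0.59, -0.001], [-0.001, 0.001, -1.0]]
ft_force: [-0.4, 0.3, 0.8]
grip_width: 0.0298
gripper_force: 0.0
```

>>> arm_command(
  commands=[0.4, 0, 0, 0, 0, 0, 0, 0.4, 0, 0, 0, 0, 0, 0],
)

```text
time_s: 4.35
position: [0.4569, -0.0714, 0.0228]
tool_rot: [[0.59, 0.807, 0.0], [0.807, -0.59, -0.001], [-0.001, 0.001, -1.0]]
ft_force: [0.2, 0.3, 0.2]
grip_width: 0.0254
gripper_force: 0.0
```

```bash
python3 - <<'E'
from h import *
s,d=wrist("w4");print(s["time_s"],s["position"],s["ft_force"],s["grip_width"],s["gripper_force"],s["wrist_torque"])
import cv2
im=d["image"].astype(int);m=(im[...,0]>150)&(im[...,1]<70)
ys,xs=np.nonzero(m);print(xs.min(),xs.max(),ys.min(),ys.max(),xs.mean(),ys.mean(),len(xs))
im=ld("w3")["image"].astype(int);m=(im[...,0]>150)&(im[...,1]<70)
ys,xs=np.nonzero(m);print(xs.min(),xs.max(),ys.min(),ys.max(),xs.mean(),ys.mean(),len(xs))
E
```

```text
4.35 [ 0.45685741 -0.07138866  0.02276405] [0.15695244 0.3406972  0.19213017] 0.02543755328185478 0.0 [-0.01583277 -0.02974974  0.03089482]
297 347 151 201 322.1883408071749 175.99202790234182 2007
297 347 151 201 322.2072927072927 176.04495504495503 2002
```

Pictures show the fingers closed about 10 mm above the hub top. The rendered tips lie about 40 mm shorter than the stated TCP, and the crank has not moved. I'll descend about 40 mm further, watching the force.

>>> arm_command(
  commands=[-0.4, 0, 0.002, 0, 0, 0, 0, -0.4, 0, 0.002, 0, 0, 0, 0, -0.4, 0, 0.0025, 0, 0, 0, 0, -0.4, -0.001, 0.0025, 0.015, 0, 0, 0, -0.4, -0.001, 0.0025, 0.03, 0, 0, 0, -0.4, -0.001, 0.0025, 0.04, 0, 0, 0, -0.4, -0.001, 0.0025, 0.05, 0, 0, 0, -0.4, -0.001, 0.0025, 0.05, 0, 0, 0],
)

```text
time_s: 5.07
position: [0.457, -0.0723, -0.0034]
tool_rot: [[0.59, 0.807, -0.002], [0.807, -0.59, -0.0], [-0.001, -0.001, -1.0]]
ft_force: [0.4, -0.6, -0.0]
grip_width: 0.0599
gripper_force: 0.0
```

```bash
python3 - <<'E'
from h import *
from rig import env
s,d=wrist("w5");print(s["time_s"],s["position"],s["ft_force"],s["grip_width"])
im=d["image"].astype(int);m=(im[...,0]>150)&(im[...,1]<70)
ys,xs=np.nonzero(m);print(xs.min(),xs.max(),ys.min(),ys.max())
print(proj(d,[.488,-.0325,.07]))
E
```

```text
5.0667 [ 0.45701958 -0.07234531 -0.00340869] [ 0.41104007 -0.58278522 -0.03509657] 0.059918848631573506
287 352 163 226
[322.67500976 199.6807132 ]
```

>>> arm_command(
  commands=[-0.4, 0, 0, 0.012, 0, 0, 0, -0.4, 0, 0, 0.02, 0, 0, 0, -0.4, 0, 0, 0.026, 0, 0, 0, -0.4, 0, 0, 0.026, 0, 0, 0],
)

```text
time_s: 5.45
position: [0.4573, -0.0725, -0.0158]
tool_rot: [[0.59, 0.807, -0.001], [0.807, -0.59, -0.001], [-0.001, 0.0, -1.0]]
ft_force: [-0.2, 0.4, 0.2]
grip_width: 0.06
gripper_force: 0.0
```

>>> arm_command(
  commands=[0, 0, 0, 0, 0, 0, 0, 0.3, 0, 0, 0, 0, 0, 0, 0.3, 0, 0, 0, 0, 0, 0, 0.7, 0, 0, 0, 0, 0, 0, 0.7, 0, 0, 0, 0, 0, 0, 0.7, 0, 0, 0, 0, 0, 0],
  newtons=50,
)

```text
time_s: 5.95
position: [0.4575, -0.0725, -0.015]
tool_rot: [[0.59, 0.807, 0.0], [0.807, -0.59, -0.001], [-0.001, 0.001, -1.0]]
ft_force: [-1.2, 1.4, 5.6]
grip_width: 0.0275
gripper_force: 49.9
```

```bash
python3 - <<'E'
from h import *
s,d=wrist("w6");print(s["time_s"],s["position"],s["tool_rot"],s["ft_force"],s["grip_width"],s["gripper_force"])
im=d["image"].astype(int);m=(im[...,0]>150)&(im[...,1]<70)
ys,xs=np.nonzero(m);print(xs.min(),xs.max(),ys.min(),ys.max())
E
```

```text
5.95 [ 0.45754135 -0.07253378 -0.01496125] [[ 5.90388187e-01  8.07119357e-01  3.63973687e-04]
 [ 8.07118974e-01 -5.90387302e-01 -1.34001897e-03]
 [-8.66669805e-04  1.08490144e-03 -9.99999036e-01]] [-1.15168799  1.35878004  5.6153504 ] 0.027498449389799874 49.88551637157798
286 360 172 244
```

```bash
python3 - <<'E'
from h import *
s=ld("w6")["state"];p,R=s["position"],s["tool_rot"]
print(rel(p+[0,0,.1],R,p,R));print(rel([.573,-.0573,.078],down(74.9),p,R))
E
```

```text
[-0.0002  0.0002 -0.2     0.      0.      0.    ]
[ 0.1608  0.1686 -0.1859  0.0004  0.0005 -0.1757]
```

>>> arm_command(
  commands=[0.7, 0, 0, -0.05, 0, 0, 0, 0.7, 0, 0, -0.1, 0, 0, 0, 0.7, 0, 0, -0.15, 0, 0, 0, 0.7, 0.02, 0.02, -0.19, 0, 0, -0.04, 0.7, 0.06, 0.06, -0.19, 0.0004, 0.0005, -0.09, 0.7, 0.1, 0.1, -0.19, 0.0004, 0.0005, -0.13, 0.7, 0.13, 0.14, -0.19, 0.0004, 0.0005, -0.17, 0.7, 0.15, 0.16, -0.186, 0.0004, 0.0005, -0.1757, 0.7, 0.161, 0.1686, -0.186, 0.0004, 0.0005, -0.1757, 0.7, 0.161, 0.1686, -0.186, 0.0004, 0.0005, -0.1757, 0.7, 0.161, 0.1686, -0.186, 0.0004, 0.0005, -0.1757, 0.7, 0.161, 0.1686, -0.186, 0.0004, 0.0005, -0.1757],
)

```text
time_s: 7.0
position: [0.5721, -0.0572, 0.0777]
tool_rot: [[0.261, 0.965, -0.001], [0.965, -0.261, 0.0], [-0.0, -0.001, -1.0]]
ft_force: [0.2, -0.3, -2.0]
grip_width: 0.0275
gripper_force: 50.5
```

```bash
python3 - <<'E'
from h import *
s,d=wrist("w7");p,R=s["position"],s["tool_rot"];print(s["time_s"],p,s["ft_force"],s["grip_width"],s["gripper_force"],np.degrees(np.arctan2(R[1,0],R[0,0])),s["wrist_torque"])
print(rel([.573,-.0573,p[2]],down(74.9),p,R))
im=d["image"].astype(int);m=(im[...,0]>150)&(im[...,1]<70)
ys,xs=np.nonzero(m);print(xs.min(),xs.max(),ys.min(),ys.max())
E
```

```text
7.0 [ 0.5720713  -0.05723775  0.07765648] [ 0.22495437 -0.26798257 -1.96334882] 0.027478246566953843 50.46803640201688 74.86515994169737 [ 0.00094393  0.01083015 -0.00633061]
[ 0.0004  0.0018 -0.     -0.0006  0.0001 -0.0003]
286 587 177 363
```

>>> arm_command(
  commands=[0.7, 0, 0.0016, 0.005, 0, 0, 0, 0.7, 0.0004, 0.0016, 0.01, 0, 0, 0, 0.7, 0.0004, 0.0016, 0.014, 0, 0, 0, 0.7, 0.0004, 0.0016, 0.016, 0, 0, 0, 0.7, 0.0004, 0.0016, 0.018, 0, 0, 0, 0.7, 0.0004, 0.0016, 0.02, 0, 0, 0, 0.7, 0.0004, 0.0016, 0.02, 0, 0, 0],
)

```text
time_s: 7.63
position: [0.574, -0.0573, 0.0678]
tool_rot: [[0.26, 0.965, -0.0], [0.965, -0.26, -0.0], [-0.0, -0.0, -1.0]]
ft_force: [0.1, -0.5, -1.4]
grip_width: 0.027
gripper_force: 50.9
```

```bash
cat >> h.py <<'E'
def st():
    from rig import env
    s=env.observe();p,R=s["position"],s["tool_rot"]
    print(s["time_s"],np.round(p,4),"F",np.round(s["ft_force"],1),"T",np.round(s["wrist_torque"],2),"g",round(s["grip_width"],4),"yaw",round(np.degrees(np.arctan2(R[1,0],R[0,0])),2));return s
E
python3 -c "from h import *;st()"
```

```text
7.6333 [ 0.574  -0.0573  0.0678] F [ 0.1 -0.5 -1.4] T [-0.01  0.11 -0.02] g 0.027 yaw 74.9
```

>>> arm_command(
  commands=[0.7, 0, -0.001, 0, 0, 0, 0, 0.7, 0, -0.002, 0, 0, 0, 0, 0.7, 0, -0.002, 0.002, 0, 0, 0, 0.7, 0, -0.002, 0.004, 0, 0, 0, 0.7, 0, -0.002, 0.005, 0, 0, 0, 0.7, 0, -0.002, 0.005, 0, 0, 0],
)

```text
time_s: 8.13
position: [0.5727, -0.0569, 0.065]
tool_rot: [[0.261, 0.965, -0.001], [0.965, -0.261, 0.0], [-0.0, -0.001, -1.0]]
ft_force: [-0.2, -0.4, -3.1]
grip_width: 0.0273
gripper_force: 50.5
```

```bash
python3 -c "from h import *;st()"
```

```text
8.1333 [ 0.5727 -0.0569  0.065 ] F [-0.2 -0.4 -3.1] T [0.03 0.2  0.03] g 0.0273 yaw 74.9
```

>>> arm_command(
  commands=[0.7, 0, 0, 0.002, 0, 0, 0, 0.7, 0, 0, 0.004, 0, 0, 0, 0.7, 0, 0, 0.006, 0, 0, 0, 0.7, 0, 0, 0.008, 0, 0, 0, 0.7, 0, 0, 0.008, 0, 0, 0],
)

```text
time_s: 8.55
position: [0.5727, -0.0569, 0.061]
tool_rot: [[0.26, 0.965, -0.001], [0.965, -0.26, 0.0], [-0.0, -0.001, -1.0]]
ft_force: [-3.0, -0.1, -3.6]
grip_width: 0.0273
gripper_force: 50.6
```

```bash
python3 -c "from h import *;st()"
```

```text
8.55 [ 0.5727 -0.0569  0.061 ] F [-3.  -0.1 -3.6] T [ 0.08  0.46 -0.01] g 0.0273 yaw 74.9
```

>>> arm_command(
  commands=[0.7, 0, -0.001, 0, 0, 0, 0, 0.7, 0, -0.001, 0.003, 0, 0, 0, 0.7, 0, -0.001, 0.006, 0, 0, 0, 0.7, 0, -0.001, 0.009, 0, 0, 0, 0.7, 0, -0.001, 0.01, 0, 0, 0, 0.7, 0, -0.001, 0.01, 0, 0, 0],
)

```text
time_s: 9.05
position: [0.5726, -0.0569, 0.0561]
tool_rot: [[0.261, 0.965, 0.0], [0.965, -0.261, -0.0], [-0.0, 0.0, -1.0]]
ft_force: [-0.8, -0.3, -3.1]
grip_width: 0.0272
gripper_force: 50.4
```

```bash
python3 -c "from h import *;st()"
```

```text
9.05 [ 0.5726 -0.0569  0.0561] F [-0.8 -0.3 -3.1] T [0.02 0.12 0.05] g 0.0272 yaw 74.9
```

>>> arm_command(
  commands=[0.7, 0, -0.0005, 0.003, 0, 0, 0, 0.7, 0, -0.0005, 0.006, 0, 0, 0, 0.7, 0, -0.0005, 0.009, 0, 0, 0, 0.7, 0, -0.0005, 0.011, 0, 0, 0, 0.7, 0, -0.0005, 0.012, 0, 0, 0, 0.7, 0, -0.0005, 0.012, 0, 0, 0],
)

```text
time_s: 9.55
position: [0.5722, -0.0568, 0.0501]
tool_rot: [[0.261, 0.965, -0.0], [0.965, -0.261, 0.0], [-0.0, -0.0, -1.0]]
ft_force: [-0.4, -0.9, -3.4]
grip_width: 0.0277
gripper_force: 50.4
```

>>> arm_command(
  commands=[0.7, 0, 0, 0.0008, 0, 0, 0, 0.7, 0, 0, 0.0016, 0, 0, 0, 0.7, 0, 0, 0.0016, 0, 0, 0],
)

```text
time_s: 9.8
position: [0.5723, -0.0568, 0.0495]
tool_rot: [[0.261, 0.965, 0.0], [0.965, -0.261, -0.0], [-0.0, 0.0, -1.0]]
ft_force: [0.0, 0.0, -2.4]
grip_width: 0.0274
gripper_force: 50.4
```

```bash
python3 -c "from h import *;st()"
```

```text
9.8 [ 0.5723 -0.0568  0.0495] F [ 0.   0.  -2.4] T [-0.06 -0.02 -0.03] g 0.0274 yaw 74.9
```

>>> arm_command(
  commands=[0.7, 0, 0, 0.001, 0, 0, 0, 0.7, 0, 0, 0.0016, 0, 0, 0, 0.7, 0, 0, 0.0016, 0, 0, 0],
)

```text
time_s: 10.05
position: [0.5724, -0.0569, 0.049]
tool_rot: [[0.26, 0.965, 0.0], [0.965, -0.26, -0.0], [-0.0, 0.001, -1.0]]
ft_force: [-1.1, -0.8, 1.1]
grip_width: 0.0276
gripper_force: 51.0
```

>>> arm_command(
  commands=[0.7, 0, 0, 0.001, 0, 0, 0, 0.7, 0, 0, 0.001, 0, 0, 0],
)

```text
time_s: 10.22
position: [0.5724, -0.0569, 0.049]
tool_rot: [[0.26, 0.965, 0.001], [0.965, -0.26, -0.0], [-0.0, 0.001, -1.0]]
ft_force: [-2.8, 0.2, 5.3]
grip_width: 0.0276
gripper_force: 51.8
```

>>> arm_command(
  commands=[0.5, 0, 0, 0, 0, 0, 0, 0, 0, 0, 0, 0, 0, 0, -0.3, 0, 0, 0, 0, 0, 0, -0.3, 0, 0, 0, 0, 0, 0, -0.3, 0, 0, -0.02, 0, 0, 0, -0.3, 0, 0, -0.06, 0, 0, 0, -0.3, 0, 0, -0.12, 0, 0, 0, -0.3, 0, 0, -0.18, 0, 0, 0, -0.3, 0, 0, -0.2, 0, 0, 0, -0.3, 0, 0, -0.2, 0, 0, 0, -0.3, 0, 0, -0.2, 0, 0, 0],
)

```text
time_s: 11.13
position: [0.5721, -0.0567, 0.1481]
tool_rot: [[0.26, 0.965, 0.0], [0.965, -0.26, -0.0], [-0.0, 0.0, -1.0]]
ft_force: [-0.7, -0.4, 0.0]
grip_width: 0.0555
gripper_force: 0.0
```

```bash
python3 - <<'E'
from h import *
s=st()
s,d=wrist("w8")
im=d["image"].astype(int);m=(im[...,0]>150)&(im[...,1]<70)
ys,xs=np.nonzero(m);print(xs.min(),xs.max(),ys.min(),ys.max(),xs.mean(),ys.mean())
a=np.radians(74.9);k=np.array([.5724+.05*np.cos(a),-.0569+.05*np.sin(a),.134]);print(k,proj(d,k))
print([np.round(proj(d,k+[.011*np.cos(t),.011*np.sin(t),0]),0) for t in np.arange(0,6.28,1.57)])
print(rel([k[0],k[1],.09],down(74.9),s["position"],s["tool_rot"]))
E
```

```text
11.1333 [ 0.5721 -0.0567  0.1481] F [-0.7 -0.4  0. ] T [-0.01  0.01  0.03] g 0.0555 yaw 74.9
306 535 135 314 358.5404339250493 177.18343195266272
[ 0.58542523 -0.00862637  0.134     ] [319.95598603 152.10904232]
[array([339., 147.]), array([315., 133.]), array([301., 157.]), array([325., 171.])]
[9.980e-02 7.000e-04 1.162e-01 1.000e-04 0.000e+00 0.000e+00]
```

>>> arm_command(
  commands=[-0.3, 0.05, 0, 0, 0, 0, 0, -0.3, 0.1, 0.001, 0, 0, 0, 0, -0.3, 0.1, 0.001, 0, 0, 0, 0, -0.3, 0.1, 0.001, 0.04, 0, 0, 0, -0.3, 0.1, 0.001, 0.08, 0, 0, 0, -0.3, 0.1, 0.001, 0.106, 0, 0, 0, -0.3, 0.1, 0.001, 0.116, 0, 0, 0, -0.3, 0.1, 0.001, 0.116, 0, 0, 0, -0.3, 0.1, 0.001, 0.116, 0, 0, 0],
)

```text
time_s: 11.93
position: [0.5857, -0.0089, 0.09]
tool_rot: [[0.261, 0.965, -0.001], [0.965, -0.261, 0.0], [-0.0, -0.001, -1.0]]
ft_force: [0.2, 0.1, -0.7]
grip_width: 0.0552
gripper_force: 0.0
```

```bash
python3 -c "from h import *;st()"
```

```text
11.9333 [ 0.5857 -0.0089  0.09  ] F [ 0.2  0.1 -0.7] T [ 0.05  0.03 -0.01] g 0.0552 yaw 74.89
```

>>> arm_command(
  commands=[0.2, 0, 0, 0, 0, 0, 0, 0.4, 0, 0, 0, 0, 0, 0, 0.5, 0, 0, 0, 0, 0, 0, 0.8, 0, 0, 0, 0, 0, 0, 0.8, 0, 0, 0, 0, 0, 0],
  newtons=40,
)

```text
time_s: 12.35
position: [0.586, -0.0086, 0.0907]
tool_rot: [[0.26, 0.965, 0.001], [0.965, -0.26, -0.0], [0.0, 0.001, -1.0]]
ft_force: [0.4, 1.1, 3.2]
grip_width: 0.0204
gripper_force: 39.0
```

```bash
python3 -c "from h import *;st()"
```

```text
12.35 [ 0.586  -0.0086  0.0907] F [0.4 1.1 3.2] T [ 0.06 -0.07 -0.01] g 0.0204 yaw 74.91
```

>>> arm_command(
  commands=[0.8, -0.0009, 0.0131, 0, 0, 0, 0, 0.8, -0.0034, 0.0259, 0, 0, 0, 0, 0.8, -0.0076, 0.0383, 0, 0, 0, 0, 0.8, -0.0134, 0.05, 0, 0, 0, 0, 0.8, -0.0207, 0.0609, 0, 0, 0, 0, 0.8, -0.0293, 0.0707, 0, 0, 0, 0, 0.8, -0.0391, 0.0793, 0, 0, 0, 0, 0.8, -0.05, 0.0866, 0, 0, 0, 0, 0.8, -0.0617, 0.0924, 0, 0, 0, 0, 0.8, -0.0741, 0.0966, 0, 0, 0, 0, 0.8, -0.0869, 0.0991, 0, 0, 0, 0, 0.8, -0.1, 0.1, 0, 0, 0, 0],
)

```text
time_s: 13.35
position: [0.6213, -0.0689, 0.0904]
tool_rot: [[0.26, 0.966, -0.0], [0.966, -0.26, 0.003], [0.003, -0.001, -1.0]]
ft_force: [-1.8, 7.6, 4.7]
grip_width: 0.0203
gripper_force: 39.9
```

```bash
cat >> h.py <<'E'
def wd(c=(.5724,-.0569)):
    s=st();v=s["position"][:2]-c;r=np.hypot(*v);u=v/r;t=np.array([u[1],-u[0]]);f=s["ft_force"][:2]
    print("phi",round((74.9-np.degrees(np.arctan2(v[1],v[0])))%360,1),"r",round(r,4),"radial",round(f@u,2),"resist",round(-f@t,2));return s
E
python3 -c "from h import *;wd()"
```

```text
13.35 [ 0.6213 -0.0689  0.0904] F [-1.8  7.6  4.7] T [1.49 0.46 0.04] g 0.0203 yaw 74.92
phi 88.7 r 0.0503 radial -3.54 resist 6.98
```

>>> arm_command(
  commands=[0.8, -0.0131, -0.0009, 0, 0, 0, 0, 0.8, -0.0259, -0.0034, 0, 0, 0, 0, 0.8, -0.0383, -0.0076, 0, 0, 0, 0, 0.8, -0.05, -0.0134, 0, 0, 0, 0, 0.8, -0.0609, -0.0207, 0, 0, 0, 0, 0.8, -0.0707, -0.0293, 0, 0, 0, 0, 0.8, -0.0793, -0.0391, 0, 0, 0, 0, 0.8, -0.0866, -0.05, 0, 0, 0, 0, 0.8, -0.0924, -0.0617, 0, 0, 0, 0, 0.8, -0.0966, -0.0741, 0, 0, 0, 0, 0.8, -0.0991, -0.0869, 0, 0, 0, 0, 0.8, -0.1, -0.1, 0, 0, 0, 0],
)

```text
time_s: 14.35
position: [0.5624, -0.1068, 0.0912]
tool_rot: [[0.261, 0.965, 0.007], [0.965, -0.261, -0.003], [-0.001, 0.007, -1.0]]
ft_force: [6.7, -3.7, 0.6]
grip_width: 0.0206
gripper_force: 39.4
```

```bash
python3 -c "from h import *;wd()"
```

```text
14.35 [ 0.5624 -0.1068  0.0912] F [ 6.7 -3.7  0.6] T [-0.57 -1.43 -0.01] g 0.0206 yaw 74.87
phi 176.2 r 0.0509 radial 2.26 resist 7.33
```

>>> arm_command(
  commands=[0.8, 0.0009, -0.0131, 0, 0, 0, 0, 0.8, 0.0034, -0.0259, 0, 0, 0, 0, 0.8, 0.0076, -0.0383, 0, 0, 0, 0, 0.8, 0.0134, -0.05, 0, 0, 0, 0, 0.8, 0.0207, -0.0609, 0, 0, 0, 0, 0.8, 0.0293, -0.0707, 0, 0, 0, 0, 0.8, 0.0391, -0.0793, 0, 0, 0, 0, 0.8, 0.05, -0.0866, 0, 0, 0, 0, 0.8, 0.0617, -0.0924, 0, 0, 0, 0, 0.8, 0.0741, -0.0966, 0, 0, 0, 0, 0.8, 0.0869, -0.0991, 0, 0, 0, 0, 0.8, 0.1, -0.1, 0, 0, 0, 0],
)

```text
time_s: 15.35
position: [0.5235, -0.0451, 0.091]
tool_rot: [[0.261, 0.965, -0.003], [0.965, -0.261, -0.002], [-0.003, -0.002, -1.0]]
ft_force: [-10.4, -5.5, 11.2]
grip_width: 0.0203
gripper_force: 40.4
```

```bash
python3 -c "from h import *;wd()"
```

```text
15.35 [ 0.5235 -0.0451  0.091 ] F [-10.4  -5.5  11.2] T [-0.93  1.55  0.05] g 0.0203 yaw 74.9
phi 268.5 r 0.0503 radial 8.82 resist 7.76
```

>>> arm_command(
  commands=[0.8, 0.0131, 0.0004, -0.0005, 0, 0, 0, 0.8, 0.0259, 0.0024, -0.001, 0, 0, 0, 0.8, 0.0383, 0.0066, -0.001, 0, 0, 0, 0.8, 0.05, 0.0124, -0.001, 0, 0, 0, 0.8, 0.0609, 0.0197, -0.001, 0, 0, 0, 0.8, 0.0707, 0.0283, -0.001, 0, 0, 0, 0.8, 0.0793, 0.0381, -0.001, 0, 0, 0, 0.8, 0.0866, 0.049, -0.001, 0, 0, 0, 0.8, 0.0924, 0.0607, -0.001, 0, 0, 0, 0.8, 0.0966, 0.0731, -0.001, 0, 0, 0, 0.8, 0.0991, 0.0859, -0.001, 0, 0, 0, 0.8, 0.1, 0.099, -0.001, 0, 0, 0],
)

```text
time_s: 16.35
position: [0.5844, -0.0084, 0.0904]
tool_rot: [[0.26, 0.966, -0.004], [0.966, -0.26, 0.0], [-0.001, -0.004, -1.0]]
ft_force: [-7.1, 0.4, 3.7]
grip_width: 0.0207
gripper_force: 40.0
```

```bash
python3 -c "from h import *;wd()"
```

```text
16.35 [ 0.5844 -0.0084  0.0904] F [-7.1  0.4  3.7] T [0.04 1.45 0.  ] g 0.0207 yaw 74.92
phi 358.8 r 0.0499 radial -1.3 resist 7.04
```

>>> arm_command(
  commands=[0.8, -0.0009, 0.0131, 0, 0, 0, 0, 0.8, -0.0034, 0.0259, 0, 0, 0, 0, 0.8, -0.0076, 0.0383, 0, 0, 0, 0, 0.8, -0.0134, 0.05, 0, 0, 0, 0, 0.8, -0.0207, 0.0609, 0, 0, 0, 0, 0.8, -0.0293, 0.0707, 0, 0, 0, 0, 0.8, -0.0391, 0.0793, 0, 0, 0, 0, 0.8, -0.05, 0.0866, 0, 0, 0, 0],
)

```text
time_s: 17.02
position: [0.6202, -0.043, 0.0906]
tool_rot: [[0.26, 0.966, -0.003], [0.966, -0.26, 0.003], [0.002, -0.003, -1.0]]
ft_force: [-4.9, 6.0, 3.1]
grip_width: 0.0202
gripper_force: 40.2
```

```bash
python3 - <<'E'
from h import *
wd((.5721,-.0568))
for p0 in (60,75,90,105,120,135,150,165,180,195,210,225,240,255,270,285,300,315,330,345):
    f=np.radians(p0+np.arange(3.75,15.1,3.75));g=np.radians(p0)
    print(p0,np.round(.1*np.c_[np.cos(f)-np.cos(g),np.sin(f)-np.sin(g)],4).tolist())
E
```

```text
17.0167 [ 0.6202 -0.043   0.0906] F [-4.9  6.   3.1] T [ 1.17  1.02 -0.  ] g 0.0202 yaw 74.93
phi 58.9 r 0.05 radial -3.03 resist 7.11
60 [[-0.0058, 0.0031], [-0.0117, 0.0058], [-0.0179, 0.0081], [-0.0241, 0.01]]
75 [[-0.0064, 0.0015], [-0.0128, 0.0026], [-0.0193, 0.0032], [-0.0259, 0.0034]]
90 [[-0.0065, -0.0002], [-0.0131, -0.0009], [-0.0195, -0.0019], [-0.0259, -0.0034]]
105 [[-0.0063, -0.0019], [-0.0124, -0.0042], [-0.0183, -0.0069], [-0.0241, -0.01]]
120 [[-0.0056, -0.0035], [-0.0109, -0.0073], [-0.0159, -0.0114], [-0.0207, -0.0159]]
135 [[-0.0045, -0.0048], [-0.0086, -0.0098], [-0.0124, -0.0152], [-0.0159, -0.0207]]
150 [[-0.0031, -0.0058], [-0.0058, -0.0117], [-0.0081, -0.0179], [-0.01, -0.0241]]
165 [[-0.0015, -0.0064], [-0.0026, -0.0128], [-0.0032, -0.0193], [-0.0034, -0.0259]]
180 [[0.0002, -0.0065], [0.0009, -0.0131], [0.0019, -0.0195], [0.0034, -0.0259]]
195 [[0.0019, -0.0063], [0.0042, -0.0124], [0.0069, -0.0183], [0.01, -0.0241]]
210 [[0.0035, -0.0056], [0.0073, -0.0109], [0.0114, -0.0159], [0.0159, -0.0207]]
225 [[0.0048, -0.0045], [0.0098, -0.0086], [0.0152, -0.0124], [0.0207, -0.0159]]
240 [[0.0058, -0.0031], [0.0117, -0.0058], [0.0179, -0.0081], [0.0241, -0.01]]
255 [[0.0064, -0.0015], [0.0128, -0.0026], [0.0193, -0.0032], [0.0259, -0.0034]]
270 [[0.0065, 0.0002], [0.0131, 0.0009], [0.0195, 0.0019], [0.0259, 0.0034]]
285 [[0.0063, 0.0019], [0.0124, 0.0042], [0.0183, 0.0069], [0.0241, 0.01]]
300 [[0.0056, 0.0035], [0.0109, 0.0073], [0.0159, 0.0114], [0.0207, 0.0159]]
315 [[0.0045, 0.0048], [0.0086, 0.0098], [0.0124, 0.0152], [0.0159, 0.0207]]
330 [[0.0031, 0.0058], [0.0058, 0.0117], [0.0081, 0.0179], [0.01, 0.0241]]
345 [[0.0015, 0.0064], [0.0026, 0.0128], [0.0032, 0.0193], [0.0034, 0.0259]]
```

>>> arm_command(
  commands=[0.8, -0.0058, 0.0031, 0, 0, 0, 0, 0.8, -0.0117, 0.0058, 0, 0, 0, 0, 0.8, -0.0179, 0.0081, 0, 0, 0, 0, 0.8, -0.0241, 0.01, 0, 0, 0, 0],
)

```text
time_s: 17.35
position: [0.6222, -0.0558, 0.0906]
tool_rot: [[0.26, 0.966, -0.001], [0.966, -0.26, 0.003], [0.002, -0.002, -1.0]]
ft_force: [-1.4, 6.9, 3.3]
grip_width: 0.0206
gripper_force: 40.1
```

>>> arm_command(
  commands=[0.8, -0.0064, 0.0015, 0, 0, 0, 0, 0.8, -0.0128, 0.0026, 0, 0, 0, 0, 0.8, -0.0193, 0.0032, 0, 0, 0, 0, 0.8, -0.0259, 0.0034, 0, 0, 0, 0],
)

```text
time_s: 17.68
position: [0.621, -0.0687, 0.0907]
tool_rot: [[0.26, 0.966, 0.0], [0.966, -0.26, 0.003], [0.003, -0.001, -1.0]]
ft_force: [-0.1, 7.2, 2.9]
grip_width: 0.0208
gripper_force: 39.8
```

```bash
python3 -c "from h import *;wd((.5721,-.0568))"
```

```text
17.6833 [ 0.621  -0.0687  0.0907] F [-0.1  7.2  2.9] T [1.34 0.03 0.06] g 0.0208 yaw 74.92
phi 88.5 r 0.0503 radial -1.74 resist 6.97
```

>>> arm_command(
  commands=[0.8, -0.0065, -0.0002, 0, 0, 0, 0, 0.8, -0.0131, -0.0009, 0, 0, 0, 0, 0.8, -0.0195, -0.0019, 0, 0, 0, 0, 0.8, -0.0259, -0.0034, 0, 0, 0, 0],
)

```text
time_s: 18.02
position: [0.6165, -0.0809, 0.0908]
tool_rot: [[0.26, 0.966, 0.002], [0.966, -0.26, 0.002], [0.003, 0.001, -1.0]]
ft_force: [2.5, 5.9, 2.4]
grip_width: 0.0207
gripper_force: 39.6
```

>>> arm_command(
  commands=[0.8, -0.0063, -0.0019, 0, 0, 0, 0, 0.8, -0.0124, -0.0042, 0, 0, 0, 0, 0.8, -0.0183, -0.0069, 0, 0, 0, 0, 0.8, -0.0241, -0.01, 0, 0, 0, 0],
)

```text
time_s: 18.35
position: [0.6091, -0.0915, 0.0909]
tool_rot: [[0.26, 0.966, 0.003], [0.966, -0.26, 0.002], [0.002, 0.003, -1.0]]
ft_force: [5.6, 5.7, 0.5]
grip_width: 0.0204
gripper_force: 39.5
```

```bash
python3 -c "from h import *;wd((.5721,-.0568))"
```

```text
18.35 [ 0.6091 -0.0915  0.0909] F [5.6 5.7 0.5] T [ 1.06 -0.89  0.04] g 0.0204 yaw 74.91
phi 118.1 r 0.0507 radial 0.11 resist 7.99
```

>>> arm_command(
  commands=[0.8, -0.0056, -0.0035, 0, 0, 0, 0, 0.8, -0.0109, -0.0073, 0, 0, 0, 0, 0.8, -0.0159, -0.0114, 0, 0, 0, 0, 0.8, -0.0207, -0.0159, 0, 0, 0, 0],
)

```text
time_s: 18.68
position: [0.5991, -0.0999, 0.091]
tool_rot: [[0.261, 0.965, 0.004], [0.965, -0.261, 0.001], [0.002, 0.004, -1.0]]
ft_force: [5.8, 3.6, -0.9]
grip_width: 0.0205
gripper_force: 39.4
```

```bash
python3 -c "from h import *;wd((.5721,-.0568))"
```

```text
18.6833 [ 0.5991 -0.0999  0.091 ] F [ 5.8  3.6 -0.9] T [ 0.74 -1.15  0.06] g 0.0205 yaw 74.9
phi 132.8 r 0.0509 radial 0.04 resist 6.78
```

Still free (6.8 N). Continuing.

>>> arm_command(
  commands=[0.8, -0.0045, -0.0048, 0, 0, 0, 0, 0.8, -0.0086, -0.0098, 0, 0, 0, 0, 0.8, -0.0124, -0.0152, 0, 0, 0, 0, 0.8, -0.0159, -0.0207, 0, 0, 0, 0],
)

```text
time_s: 19.02
position: [0.5874, -0.1054, 0.0911]
tool_rot: [[0.261, 0.965, 0.005], [0.965, -0.261, -0.0], [0.001, 0.005, -1.0]]
ft_force: [6.6, 1.7, -1.0]
grip_width: 0.0207
gripper_force: 39.4
```

>>> arm_command(
  commands=[0.8, -0.0031, -0.0058, 0, 0, 0, 0, 0.8, -0.0058, -0.0117, 0, 0, 0, 0, 0.8, -0.0081, -0.0179, 0, 0, 0, 0, 0.8, -0.01, -0.0241, 0, 0, 0, 0],
)

```text
time_s: 19.35
position: [0.5746, -0.1076, 0.0913]
tool_rot: [[0.261, 0.965, 0.006], [0.965, -0.261, -0.001], [0.0, 0.006, -1.0]]
ft_force: [7.3, -0.6, -0.5]
grip_width: 0.0208
gripper_force: 39.4
```

```bash
python3 -c "from h import *;wd((.5721,-.0568))"
```

```text
19.35 [ 0.5746 -0.1076  0.0913] F [ 7.3 -0.6 -0.5] T [-0.06 -1.49 -0.04] g 0.0208 yaw 74.88
phi 162.0 r 0.0509 radial 0.97 resist 7.27
```

>>> arm_command(
  commands=[0.8, -0.0015, -0.0064, 0, 0, 0, 0, 0.8, -0.0026, -0.0128, 0, 0, 0, 0, 0.8, -0.0032, -0.0193, 0, 0, 0, 0, 0.8, -0.0034, -0.0259, 0, 0, 0, 0],
)

```text
time_s: 19.68
position: [0.5618, -0.1065, 0.0914]
tool_rot: [[0.261, 0.965, 0.006], [0.965, -0.261, -0.002], [-0.001, 0.007, -1.0]]
ft_force: [5.7, -2.0, -0.6]
grip_width: 0.0212
gripper_force: 39.5
```

>>> arm_command(
  commands=[0.8, 0.0002, -0.0065, 0, 0, 0, 0, 0.8, 0.0009, -0.0131, 0, 0, 0, 0, 0.8, 0.0019, -0.0195, 0, 0, 0, 0, 0.8, 0.0034, -0.0259, 0, 0, 0, 0],
)

```text
time_s: 20.02
position: [0.5496, -0.1021, 0.0916]
tool_rot: [[0.261, 0.965, 0.006], [0.965, -0.261, -0.004], [-0.002, 0.007, -1.0]]
ft_force: [4.2, -6.4, 0.4]
grip_width: 0.0202
gripper_force: 39.6
```

```bash
python3 -c "from h import *;wd((.5721,-.0568))"
```

```text
20.0167 [ 0.5496 -0.1021  0.0916] F [ 4.2 -6.4  0.4] T [-1.12 -1.09 -0.04] g 0.0202 yaw 74.87
phi 191.3 r 0.0506 radial 3.85 resist 6.58
```

>>> arm_command(
  commands=[0.8, 0.0019, -0.0064, 0, 0, 0, 0, 0.8, 0.0041, -0.0126, 0, 0, 0, 0, 0.8, 0.0067, -0.0186, 0, 0, 0, 0, 0.8, 0.0097, -0.0246, 0, 0, 0, 0],
)

```text
time_s: 20.35
position: [0.5387, -0.0945, 0.0916]
tool_rot: [[0.261, 0.965, 0.005], [0.965, -0.261, -0.004], [-0.003, 0.006, -1.0]]
ft_force: [2.5, -6.9, 1.3]
grip_width: 0.0204
gripper_force: 39.6
```

>>> arm_command(
  commands=[0.8, 0.0035, -0.0056, 0, 0, 0, 0, 0.8, 0.0073, -0.0109, 0, 0, 0, 0, 0.8, 0.0114, -0.0159, 0, 0, 0, 0, 0.8, 0.0159, -0.0207, 0, 0, 0, 0],
)

```text
time_s: 20.68
position: [0.5301, -0.0843, 0.0916]
tool_rot: [[0.261, 0.965, 0.003], [0.965, -0.261, -0.005], [-0.004, 0.004, -1.0]]
ft_force: [-1.6, -9.0, 3.6]
grip_width: 0.0204
gripper_force: 39.9
```

```bash
python3 -c "from h import *;wd((.5721,-.0568))"
```

```text
20.6833 [ 0.5301 -0.0843  0.0916] F [-1.6 -9.   3.6] T [-1.64  0.05 -0.03] g 0.0204 yaw 74.88
phi 221.7 r 0.0502 radial 6.32 resist 6.68
```

>>> arm_command(
  commands=[0.8, 0.0046, -0.005, 0, 0, 0, 0, 0.8, 0.0094, -0.0096, 0, 0, 0, 0, 0.8, 0.0147, -0.0134, 0, 0, 0, 0, 0.8, 0.0202, -0.0169, 0, 0, 0, 0],
)

```text
time_s: 21.02
position: [0.5242, -0.0719, 0.0914]
tool_rot: [[0.261, 0.965, 0.002], [0.965, -0.261, -0.004], [-0.003, 0.003, -1.0]]
ft_force: [-1.6, -9.3, 4.2]
grip_width: 0.0207
gripper_force: 39.9
```

>>> arm_command(
  commands=[0.8, 0.0058, -0.0031, 0, 0, 0, 0, 0.8, 0.0117, -0.0058, 0, 0, 0, 0, 0.8, 0.0179, -0.0081, 0, 0, 0, 0, 0.8, 0.0241, -0.01, 0, 0, 0, 0],
)

```text
time_s: 21.35
position: [0.522, -0.0587, 0.0913]
tool_rot: [[0.261, 0.965, 0.001], [0.965, -0.261, -0.003], [-0.003, 0.001, -1.0]]
ft_force: [-4.0, -7.0, 4.9]
grip_width: 0.0206
gripper_force: 40.0
```

```bash
python3 -c "from h import *;wd((.5721,-.0568))"
```

```text
21.35 [ 0.522  -0.0587  0.0913] F [-4.  -7.   4.9] T [-1.25  0.54  0.02] g 0.0206 yaw 74.89
phi 252.8 r 0.0501 radial 4.26 resist 6.81
```

>>> arm_command(
  commands=[0.8, 0.0064, -0.0015, 0, 0, 0, 0, 0.8, 0.0128, -0.0026, 0, 0, 0, 0, 0.8, 0.0193, -0.0032, 0, 0, 0, 0, 0.8, 0.0259, -0.0034, 0, 0, 0, 0],
)

```text
time_s: 21.68
position: [0.5234, -0.0454, 0.0911]
tool_rot: [[0.261, 0.965, -0.0], [0.965, -0.261, -0.003], [-0.003, 0.0, -1.0]]
ft_force: [-5.5, -5.7, 5.3]
grip_width: 0.0205
gripper_force: 40.0
```

```bash
python3 -c "from h import *;wd((.5721,-.0568))"
```

```text
21.6833 [ 0.5234 -0.0454  0.0911] F [-5.5 -5.7  5.3] T [-1.18  0.75 -0.01] g 0.0205 yaw 74.9
phi 268.1 r 0.0501 radial 4.03 resist 6.75
```

>>> arm_command(
  commands=[0.8, 0.0065, 0.0002, 0, 0, 0, 0, 0.8, 0.0131, 0.0009, 0, 0, 0, 0, 0.8, 0.0195, 0.0019, 0, 0, 0, 0, 0.8, 0.0259, 0.0034, 0, 0, 0, 0],
)

```text
time_s: 22.02
position: [0.5278, -0.0334, 0.091]
tool_rot: [[0.26, 0.966, -0.002], [0.966, -0.26, -0.003], [-0.003, -0.001, -1.0]]
ft_force: [-7.2, -7.3, 5.7]
grip_width: 0.0205
gripper_force: 40.1
```

```bash
python3 -c "from h import *;wd((.5721,-.0568))"
```

```text
22.0167 [ 0.5278 -0.0334  0.091 ] F [-7.2 -7.3  5.7] T [-1.41  1.15 -0.01] g 0.0205 yaw 74.91
phi 282.7 r 0.0501 radial 2.91 resist 9.82
```

>>> arm_command(
  commands=[0.8, 0.0063, 0.0019, 0, 0, 0, 0, 0.8, 0.0124, 0.0042, 0, 0, 0, 0],
)

```text
time_s: 22.18
position: [0.5312, -0.0279, 0.0909]
tool_rot: [[0.26, 0.965, -0.003], [0.965, -0.26, -0.003], [-0.003, -0.002, -1.0]]
ft_force: [-8.0, -6.4, 5.2]
grip_width: 0.0207
gripper_force: 40.1
```

```bash
python3 -c "from h import *;wd((.5721,-.0568))"
```

```text
22.1833 [ 0.5312 -0.0279  0.0909] F [-8.  -6.4  5.2] T [-1.34  1.29 -0.01] g 0.0207 yaw 74.91
phi 290.1 r 0.0501 radial 2.78 resist 9.86
```

>>> arm_command(
  commands=[0.8, 0.0059, 0.0027, 0, 0, 0, 0, 0.8, 0.0117, 0.0058, 0, 0, 0, 0],
)

```text
time_s: 22.35
position: [0.5352, -0.0229, 0.0908]
tool_rot: [[0.26, 0.965, -0.004], [0.965, -0.26, -0.002], [-0.003, -0.003, -1.0]]
ft_force: [-8.4, -5.6, 5.3]
grip_width: 0.0206
gripper_force: 40.2
```

```bash
python3 -c "
from h import *
wd((.5721,-.0568))
from rig import optics
import cv2
e=optics.get_image('top');pickle.dump(e,open('pics/top2.pkl','wb'));cv2.imwrite('pics/top2.png',e['image'][:,:,::-1]);st()
"
```

```text
22.35 [ 0.5352 -0.0229  0.0908] F [-8.4 -5.6  5.3] T [-1.26  1.46  0.02] g 0.0206 yaw 74.91
phi 297.5 r 0.0501 radial 2.35 resist 9.81
22.4 [ 0.5355 -0.0225  0.0908] F [-8.5 -6.   6.1] T [-1.13  1.35 -0.  ] g 0.0203 yaw 74.92
```

>>> arm_command(
  commands=[0.8, 0.0056, 0.0035, 0, 0, 0, 0, 0.8, 0.0109, 0.0073, 0, 0, 0, 0],
)

```text
time_s: 22.57
position: [0.5398, -0.0184, 0.0907]
tool_rot: [[0.26, 0.965, -0.004], [0.965, -0.26, -0.002], [-0.003, -0.004, -1.0]]
ft_force: [-10.1, -5.9, 5.6]
grip_width: 0.0205
gripper_force: 40.2
```

```bash
python3 -c "
from h import *
wd((.5721,-.0568))
from rig import optics
import cv2
for n in('top','side'):
    e=optics.get_image(n);pickle.dump(e,open(f'pics/{n}3.pkl','wb'));cv2.imwrite(f'pics/{n}3.png',e['image'][:,:,::-1])
wd((.5721,-.0568))
r=lambda x,f:cv2.resize(x,None,fx=f,fy=f,interpolation=cv2.INTER_CUBIC)
import numpy as np
a=cv2.imread('pics/top3.png')[120:190,272:398];b=cv2.imread('pics/side3.png')[165:245,235:335]
A=r(a,5);B=r(b,3.5);o=np.zeros((A.shape[0]+250,800,3),np.uint8);o[:A.shape[0],:A.shape[1]]=A;B=B[:250];o[A.shape[0]:A.shape[0]+B.shape[0],:B.shape[1]]=B
t=r(cv2.imread('pics/top0.png')[120:190,272:398],3.3)[:231,:416];o[A.shape[0]:A.shape[0]+t.shape[0],360:360+t.shape[1]]=t
cv2.imwrite('pics/fin.png',o);print(o.shape)
"
```

```text
22.5667 [ 0.5398 -0.0184  0.0907] F [-10.1  -5.9   5.6] T [-1.1   1.73  0.05] g 0.0205 yaw 74.9
phi 304.8 r 0.0501 radial 1.96 resist 11.51
22.6667 [ 0.5401 -0.0182  0.0906] F [-8.8 -4.2  5.5] T [-0.95  1.54  0.03] g 0.0202 yaw 74.92
phi 305.2 r 0.0501 radial 2.41 resist 9.45
(600, 800, 3)
```

View pics/fin.png

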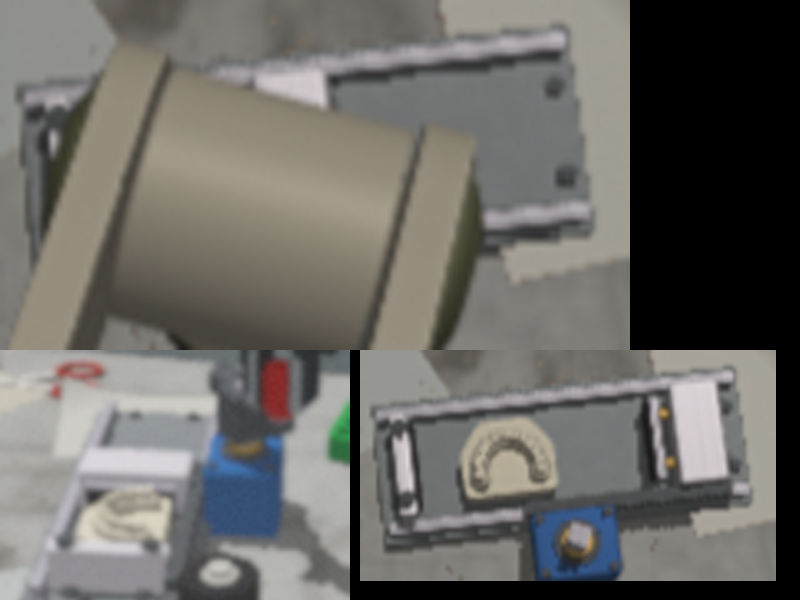

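>>> arm_command(
  commands=[0.8, 0.0031, 0.0024, 0, 0, 0, 0, 0.8, 0.006, 0.005, 0, 0, 0, 0],
)

```text
time_s: 22.83
position: [0.5428, -0.0161, 0.0906]
tool_rot: [[0.26, 0.965, -0.005], [0.966, -0.26, -0.002], [-0.003, -0.004, -1.0]]
ft_force: [-10.4, -4.8, 5.7]
grip_width: 0.0203
gripper_force: 40.3
```

```bash
python3 -c "
from h import *
wd((.5721,-.0568))"
```

```text
22.8333 [ 0.5428 -0.0161  0.0906] F [-10.4  -4.8   5.7] T [-0.97  1.79  0.01] g 0.0203 yaw 74.91
phi 309.2 r 0.0502 radial 2.17 resist 11.2
```

>>> arm_command(
  commands=[0.4, 0, 0, 0, 0, 0, 0, 0, 0, 0, 0, 0, 0, 0, -0.3, 0, 0, 0, 0, 0, 0, -0.3, 0, 0, 0, 0, 0, 0, -0.3, 0, 0, 0, 0, 0, 0, -0.3, 0, 0, -0.04, 0, 0, 0, -0.3, 0, 0, -0.1, 0, 0, 0, -0.3, 0, 0, -0.16, 0, 0, 0, -0.3, 0, 0, -0.22, 0, 0, 0, -0.3, 0, 0, -0.28, 0, 0, 0, -0.3, 0, 0, -0.28, 0, 0, 0, -0.3, 0, 0, -0.28, 0, 0, 0],
)

```text
time_s: 23.83
position: [0.5449, -0.0151, 0.232]
tool_rot: [[0.26, 0.965, 0.003], [0.965, -0.26, -0.001], [0.0, 0.003, -1.0]]
ft_force: [-0.4, -0.6, -1.2]
grip_width: 0.0554
gripper_force: 0.0
```

```bash
python3 - <<'E'
from h import *
import cv2
s=st();s,d=wrist("w9")
im=d["image"].astype(np.uint8);m=((im[...,0]>150)&(im[...,1]<70)).astype(np.uint8)
n,l,q,c=cv2.connectedComponentsWithStats(m)
for i in range(1,n):
    if q[i,4]>150: print(q[i],c[i],ray(d,*c[i],.130))
for ph in(305,309,313):
    a=np.radians(74.9-ph);print(ph,proj(d,[.5721+.0501*np.cos(a),-.0568+.0501*np.sin(a),.134]))
E
```

```text
23.8333 [ 0.5449 -0.0151  0.232 ] F [-0.4 -0.6 -1.2] T [-0.    0.03  0.04] g 0.0554 yaw 74.91
[305 191  21  19 322] [314.85403727 200.18944099] [ 0.53918399 -0.02072316  0.13      ]
305 [314.93160341 198.90234631]
309 [317.32507877 195.85083522]
313 [319.95177819 192.94910737]
```

```bash
python3 - <<'E'
from h import *
import cv2
from rig import optics
def blobs(im):
    m=((im[...,0]>130)&(im[...,1]<70)&(im[...,2]<70)).astype(np.uint8)
    n,l,q,c=cv2.connectedComponentsWithStats(m);return [(q[i].tolist(),np.round(c[i],1)) for i in range(1,n) if q[i,4]>40]
d0=ld("side0");print("side0",blobs(d0["image"]),"pred mid z.0535",proj(d0,[.4876,-.032,.0535]))
d=optics.get_image("side");print("now",blobs(d["image"]))
for ph in(303,309):
    a=np.radians(74.9-ph);print(ph,[proj(d,[.5721+.0501*np.cos(a),-.0568+.0501*np.sin(a),z]) for z in(.1175,.1225)])
cv2.imwrite("pics/side4.png",d["image"][:,:,::-1])
E
```

```text
side0 [([336, 194, 8, 14, 66], array([338.7, 199. ]))] pred mid z.0535 [339.24237688 201.3361621 ]
now [([312, 168, 8, 15, 109], array([315.7, 175.1]))]
303 [array([316.19710111, 175.47100536]), array([316.23037459, 173.36336162])]
309 [array([314.0411983, 175.9155933]), array([314.06899108, 173.80377039])]
```

```bash
python3 -c "
from rig import env
print(env.close_job())"
```

```text
the job is handed in; nothing more can be done
None
```

I seated the crank fully home, wound it clockwise about 1.86 turns until the model was against the end stop, released it and handed the job in. The pad should be about half-way in: the grip load ended about 4 N above free running, against a target of 4.5 N. I judged that by force and crank angle, without measuring the pad itself.

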